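# Stand the spoon and spatula in the tilting utensil cup

### The job

Put the bamboo spoon and the blue spatula away standing up: slide both along their tray lanes, handle first, fully home into the steel cup while it lies on its side, then push the red lever bar over until the cup stands fully upright with both standing in it. Leave the jars, the tea strainer and the pepper mill where they are.

Things in the scene. Friction and masses are not known exactly. Their poses are not given: they have to be found in the camera images.
- holder: Fixed white tray and steel bracket. Origin on the table below the middle of the cup's hinge (axis 30 mm up); x along the hinge, y from the hinge along the tray, z up. Tray: y 101 to 355 mm, floor top at z 15, two lanes 44 mm wide centred at x -23.5 and +23.5, walls 3 mm thick, 10 mm above the floor, open at both ends. Bracket plates at x +-54.5, 48 mm high.
- cup (a joint): Tilt of the cup about the hinge: 0 lying, its mouth facing the tray; 1.571 fully upright, at its stop. Stiff hinge: near upright it stays, lower down it falls back. Takes about 6 N on the lever bar.
- cup_floor (a point): Centre of the steel cup's inner floor, 8 mm behind the hinge axis. z points out of the mouth (along holder y when lying, up when upright), x along the hinge. Two compartments side by side along x, each 44 mm wide, 36 mm across y, 95 mm deep, walls and divider 3 mm; each lines up with a tray lane, its lower wall 3 mm below the tray floor.
- lever_bar (a point): Middle of the red lever bar on the cup: a free-turning sleeve, 16 mm thick, 66 mm long, along the hinge, 113 mm to the holder's -x side, 100 mm from the hinge axis. Cup lying: at holder y +71, height 101 mm; a push towards holder -y carries it over (130 mm high midway) to y -71, height 101 mm, cup upright. A steel arm 10 mm thick holds its end nearest the cup.
- spoon: Loose bamboo spoon, 200 mm long, lying in one lane (either one). Origin mid-length on its underside; y runs from handle end to head, z up as it lies. Handle 12 mm round, head 40 mm wide (last 55 mm), 9 mm thick, round end.
- spoon_foot (a point): Handle end of the spoon, 6 mm above its underside.
- spoon_head (a point): Tip of the spoon's head, 5 mm above its underside.
- spatula: Loose spatula with a steel handle and a blue head, 200 mm long, lying in the other lane. Origin mid-length on its underside; y runs from handle end to head. Handle 12 mm round, head 40 mm wide, 60 mm long, 10 mm thick, square end.
- spatula_foot (a point): Handle end of the spatula, 6 mm above its underside.
- spatula_head (a point): Middle of the spatula's head end, 5 mm above its underside.
- jar_a: Amber jar with red lid, 68 mm wide, 105 mm high; origin under its centre. Bystander.
- jar_b: Second amber jar, the same. Bystander.
- strainer: Steel tea strainer, bowl 72 mm wide, 30 mm high, origin under the bowl, handle 130 mm along its x. Bystander.
- mill: Dark wooden pepper mill, 52 mm wide, 128 mm high; origin under its centre. Bystander.
Mind the look-alikes: they are no part of the job. What is meant by the spatula is not orange, and is the larger of those in its own colour. What is meant by the spoon is not black, and is the larger of those in its own colour.

How it is judged:
On the way:
1. with the cup lying, both handles have been slid home into it: each handle end within 20 mm of the cup's floor (value of joint cup below 0.2 rad and z of spoon_foot in the frame of cup_floor between -0.006 and 0.02 m and x of spoon_foot in the frame of cup_floor between -0.047 and 0.047 m and y of spoon_foot in the frame of cup_floor between -0.02 and 0.02 m and z of spatula_foot in the frame of cup_floor between -0.006 and 0.02 m and x of spatula_foot in the frame of cup_floor between -0.047 and 0.047 m and y of spatula_foot in the frame of cup_floor between -0.02 and 0.02 m), for 0.2 s.
At the end, for the whole second after the job is handed in: The cup stands upright (joint above 1.47 rad), and the spoon and the spatula stand in it at rest, handle down: handle ends within 18 mm of the cup's floor, inside its walls, each leaning less than 0.5 rad from vertical (value of joint cup above 1.47 rad and z of spoon_foot in the frame of cup_floor between -0.006 and 0.018 m and x of spoon_foot in the frame of cup_floor between -0.047 and 0.047 m and y of spoon_foot in the frame of cup_floor between -0.02 and 0.02 m and z of spatula_foot in the frame of cup_floor between -0.006 and 0.018 m and x of spatula_foot in the frame of cup_floor between -0.047 and 0.047 m and y of spatula_foot in the frame of cup_floor between -0.02 and 0.02 m and angle between each of spoon, spatula's own y axis and vertical below 0.5 rad and linear speed of each of spoon, spatula below 0.03 m/s); the robot touches nothing.
It fails at once if an amber jar is moved more than 30 mm or knocked over (distance of jar_a from where it was at the start of the episode above 0.03 m or angle between jar_a's own z axis and vertical above 0.5 rad).
It fails at once if an amber jar is moved more than 30 mm or knocked over (distance of jar_b from where it was at the start of the episode above 0.03 m or angle between jar_b's own z axis and vertical above 0.5 rad).
It fails at once if the tea strainer is moved more than 30 mm or knocked over (distance of strainer from where it was at the start of the episode above 0.03 m or angle between strainer's own z axis and vertical above 0.5 rad).
It fails at once if the pepper mill is moved more than 30 mm or knocked over (distance of mill from where it was at the start of the episode above 0.03 m or angle between mill's own z axis and vertical above 0.5 rad).
It also fails if it takes over 59 s, if anything falls off the work surface, if the arm or the gripper's body presses on something with over 40 N, if the wrist force passes 120 N, or if a joint passes its speed limit or range.

### The arm

A 6-joint arm with a two-finger parallel gripper is mounted at the origin on the work surface. World frame = base frame: x ahead of the robot, y to its left, z up, the work surface at z = 0. Lengths are in m, angles in rad, forces in N, time in s.
With the tool pointing down it reaches from about 0.35 to 0.85 m from the base axis. Payload 8.1 kg.
Tool frame: the origin (TCP) lies at the centre of the arm's flange, where the gripper is bolted on; the fingertips stand 186 mm ahead of it and the grasp point (between the pads) lies 167 mm ahead of it; z points along the fingers, y is the line along which they close (so a half turn about z gives the same grasp; the last joint's range is limited). The gripper opens to 93 mm and grips with 3 to 60 N. Pads are 15 mm wide; open, the fingers measure 128 mm over their backs; the gripper's body (75 mm by 188 mm) begins 65 mm behind the grasp point.
Start: joints at [1.089, 0.13, 1.488, -0, 1.523, -0.085], TCP at [0.232, 0.553, 0.405] pointing down, gripper open.
Joint ranges: [-2.96, 2.96], [-0.89, 2.26], [0.02, 2.5], [-1.34, 4.48], [0, 2.73], [-2.66, 2.66]. Speed limits (rad/s): [2.39, 2.39, 2.79, 3.14, 3.14, 3.14].

### API

Orientations are given as a rotation vector (axis times angle).
In Python, from plant import read_state, read_camera, camera_params, robot gives the robot as it stands.
- The arm moves only by the tool carry_out, never from a script. Its argument "targets" is a list of rows, each an object of numbers: "hand": the opening in per cent of the stroke, from 0 (shut) to 100 (fully open); "x", "y", "z": the shift along the tool's x, y, z in m; "ax", "ay", "az": the turn, a rotation vector about the tool's x, y, z in rad. In form: [{"hand": .., "x": .., "y": .., "z": .., "ax": .., "ay": .., "az": ..}, ...]. A call has 1 to 8 rows; each row is the pose to reach, as a shift and turn from the pose commanded when the call began, along the tool's axes at that moment; what a row does not reach only later rows make up. A row lasts 1/8 s, in which the tool goes at most 62.5 mm and 10.7 degrees, less where a joint would pass 70% of its speed; a pose out of reach is approached as far as the arm can. A call with a gripper value outside its range is refused whole. The fingers move at their own pace and stop on an object; "newtons" is the grip in N (left out, the last holds). Time passes only in rows, so rows that repeat a pose let the fingers close. It gives the time, the measured TCP pose, the force, the opening and the grip force at its end, in the units of the state.
- read_state(): the state, without advancing time (a new reading comes with each control period).
- read_camera(name): name is "side" or "top" or "wrist"; returns (picture, depth): 420x560x3 uint8, blue, green, red; 420x560 float32, m along the optical axis (not along the pixel's ray), 0 where there is no reading.
- camera_params(name): a dict with "fx", "fy", "cx", "cy" (pixels), "position" and "rotation" of the camera in the world. Camera axes: x right, y up, looking along -z (the intrinsics and any distortion apply to the point x, -y, -z); pixel columns grow to the right and rows downward; lengths in m; the calibration is good to about 2 mm. A picture is of the moment at which its call begins: read the wrist's pose just before it. camera_params takes no time and is no camera call; for the wrist camera it gives the pose at the moment of the call.
- robot.close_job(): hands the job in; it is judged then, once.
The state is a dict: "t": time; "q": joint angles; "dq": joint speeds; "joint_torque": joint torques, N m; "tool_pos": TCP position; "orientation": TCP orientation; "force": force on the tool from outside, world axes, zero at the start; "wrist_torque": the same for the moment, N m; "opening": finger opening in m; "gripper_force": force on a finger pad.
Only numpy, scipy, OpenCV 4.12 (cv2) and the standard library are available. Lean on these libraries where they do the work, as an engineer would, in place of code of your own. Each camera call takes 0.05 s, during which the arm holds its last target. There are 200 camera calls.

## Working session

There is one attempt and no reset: what is moved stays moved. The work goes in short steps, Python scripts to look and compute and a tool call to move; the robot and the scene stay as the last step left them, time stands still between calls to the robot, and variables do not carry over. Pictures are saved under pics/ and viewed, at most 12 in all, crops included, and the job is handed in when it is done.

Besides the shell and the picture viewer there is one more tool, called after "Emit:" by a JSON object that holds its "method" and its "body", one argument or row to a line. carry_out: Moves the arm, as the interface text tells. Its arguments: {"type":"object","properties":{"targets":{"type":"array","items":{"type":"object","properties":{"hand":{"type":"number"},"x":{"type":"number"},"y":{"type":"number"},"z":{"type":"number"},"ax":{"type":"number"},"ay":{"type":"number"},"az":{"type":"number"}}}},"newtons":{"type":"number"}},"required":["targets"]}

```bash
mkdir -p pics; python3 - <<'E'
from plant import *
import cv2,numpy as np
s=read_state();print(s['t'],s['tool_pos'],s['orientation'],s['opening'])
ims=[]
for n in ['side','top']:
    p,d=read_camera(n);np.savez(n+'0.npz',p=p,d=d);cv2.imwrite(f'pics/{n}0.png',p)
    c=camera_params(n);print(n,c)
E
```

```text
0.0 [0.23174909 0.55319349 0.40374702] [-6.19064688e-01 -3.07948082e+00  2.61343418e-03] 0.09298236476910177
side {'fx': 397.89491923105834, 'fy': 397.89491923105834, 'cx': 282.59967739504265, 'cy': 217.6783275332323, 'position': array([ 0.32177342, -0.89924791,  0.77840118]), 'rotation': array([ 0.90711927, -0.10684334, -0.16150093])}
top {'fx': 494.7881230725267, 'fy': 494.7881230725267, 'cx': 280.3275103594754, 'cy': 204.25251607688335, 'position': array([ 0.28369111, -0.02047324,  1.38540082]), 'rotation': array([ 0.14074728, -0.12063448, -1.54599957])}
```

View pics/top0.png

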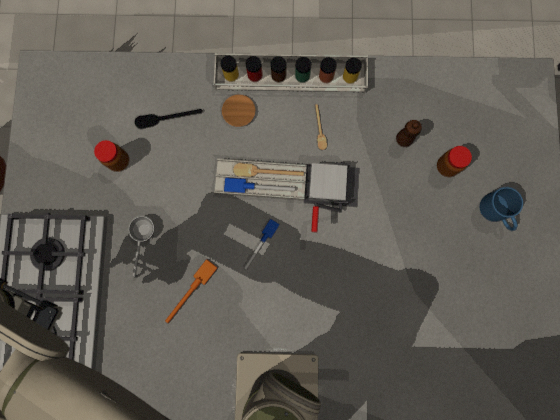

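View pics/side0.png

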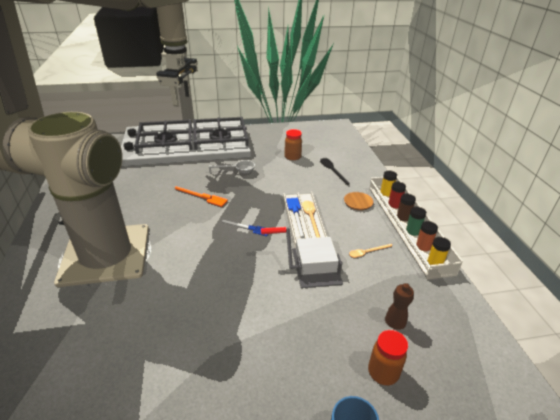

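The top view shows the tray at about cols 215–305, rows 160–200 with the cup to its right (305–350), and the spoon in the upper lane (head ~245,170). The blue spatula is in the lower lane (head ~237,185) and the red lever bar is at (315,218). The side view agrees, and the small blue spatula and small bamboo spoon outside the tray are decoys.

```bash
cat > h.py <<'E'
import cv2,numpy as np
from scipy.spatial.transform import Rotation as Ro
from plant import *
def cam(n):
    c=camera_params(n);return c,Ro.from_rotvec(c['rotation']).as_matrix(),np.array(c['position'])
def ray(n,uv):
    c,R,p=cam(n);uv=np.atleast_2d(uv)
    d=np.c_[(uv[:,0]-c['cx'])/c['fx'],-(uv[:,1]-c['cy'])/c['fy'],-np.ones(len(uv))]
    return p,d@R.T
def plane(n,uv,z):
    p,d=ray(n,uv);return p+d*((z-p[2])/d[:,2])[:,None]
def cloud(n,mask,D):
    v,u=np.nonzero(mask&(D>0));p,d=ray(n,np.c_[u,v]);return p+d*D[v,u][:,None]
def two(a,ua,b,ub):
    p,d=ray(a,ua);q,e=ray(b,ub);d=d[0];e=e[0]
    t=np.linalg.lstsq(np.c_[d,-e],q-p,rcond=None)[0]
    x,y=p+d*t[0],q+e*t[1];return (x+y)/2,np.linalg.norm(x-y)
def hsv(p): return cv2.cvtColor(p,cv2.COLOR_BGR2HSV)
def blobs(m,k=4,amin=15):
    n,l,s,c=cv2.connectedComponentsWithStats(m.astype(np.uint8))
    o=[i for i in np.argsort(-s[:,4]) if i and s[i,4]>=amin][:k];return [(s[i],c[i],l==i) for i in o]
E
python3 - <<'E'
from h import *
np.set_printoptions(precision=4,suppress=True)
for n in ['top','side']:
    f=np.load(n+'0.npz');p,D=f['p'],f['d'];H=hsv(p);h,s,v=[H[...,i].astype(int) for i in range(3)]
    M={'red':((h<5)|(h>175))&(s>180)&(v>90),'blue':(h>108)&(h<125)&(s>150)&(v>70),'wood':(h>10)&(h<24)&(s>70)&(v>120)}
    for k,m in M.items():
        for st,c,b in blobs(m):
            P=cloud(n,b,D);
            if len(P): print(n,k,st,c,'med',np.median(P,0),'min',np.percentile(P,3,0),'max',np.percentile(P,97,0))
    if n=='top':
        # point cloud in tray/cup area
        m=np.zeros(D.shape,bool);m[140:225,205:365]=1
        P=cloud(n,m,D)
        for z0,z1 in [(.005,.02),(.02,.035),(.04,.065),(.08,.12)]:
            Q=P[(P[:,2]>z0)&(P[:,2]<z1)];print(z0,len(Q),cv2.minAreaRect(Q[:,:2].astype(np.float32)*1000), np.median(Q[:,2]))
a=cv2.imread('pics/top0.png')[145:235,205:365];cv2.imwrite('pics/topc.png',cv2.resize(a,None,fx=5,fy=5,interpolation=cv2.INTER_CUBIC))
E
```

```text
top red [449 146  23  22 387] [459.7597 156.4729] med [ 0.637  -0.4752  0.1053] min [ 0.6119 -0.5013  0.1003] max [ 0.6627 -0.4494  0.111 ]
top red [ 95 141  21  21 356] [105.0674 150.7444] med [0.6353 0.4719 0.105 ] min [0.6097 0.4474 0.1004] max [0.6601 0.4974 0.1096]
top red [312 206   7  26 126] [314.5079 218.2937] med [ 0.4645 -0.0923  0.1082] min [ 0.433  -0.098   0.1028] max [ 0.4935 -0.0852  0.113 ]
top blue [224 178  30  14 324] [236.787  184.7623] med [0.5648 0.1248 0.0259] min [0.5483 0.0799 0.0197] max [0.5833 0.1563 0.0348]
top blue [262 220  17  21 159] [269.673  229.3396] med [0.4445 0.0275 0.0089] min [0.4157 0.0079 0.0032] max [0.4673 0.0461 0.0158]
top wood [165 260  52  63 480] [195.7354 282.7312] med [0.3077 0.218  0.0113] min [0.1953 0.182  0.0032] max [0.3467 0.298  0.0183]
top wood [233 163  71  14 443] [258.5711 170.6005] med [0.6063 0.0821 0.0246] min [ 0.5944 -0.0539  0.0189] max [0.6265 0.13   0.0311]
top wood [222 104  33  13 221] [241.4434 110.5475] med [0.7892 0.1179 0.0075] min [0.7771 0.0854 0.0009] max [0.8078 0.1678 0.0145]
top wood [315 104  12  46 
[... 1306 characters left out ...]
0.1481 0.0355]
side blue [249 226  11   8  51] [255.2549 229.0588] med [0.4314 0.0327 0.0102] min [0.4154 0.0144 0.005 ] max [0.4423 0.0399 0.0165]
side wood [344 192  30  18 424] [358.2311 200.1486] med [0.7935 0.13   0.0102] min [0.7485 0.0835 0.0034] max [0.8359 0.1718 0.0155]
side wood [174 186  54  20 291] [205.6048 196.1031] med [0.2997 0.2209 0.0109] min [ 0.1915  0.1786 -0.0003] max [0.351  0.303  0.0181]
side wood [427 245  22  20 276] [436.2971 256.2645] med [ 0.8875 -0.2115  0.05  ] min [ 0.8789 -0.2195  0.0155] max [ 0.9291 -0.1596  0.0742]
side wood [349 244  43  14 198] [366.8737 250.5758] med [ 0.7255 -0.1109  0.0076] min [ 0.6826 -0.1298  0.0004] max [ 0.8092 -0.0979  0.011 ]
```

View pics/topc.png

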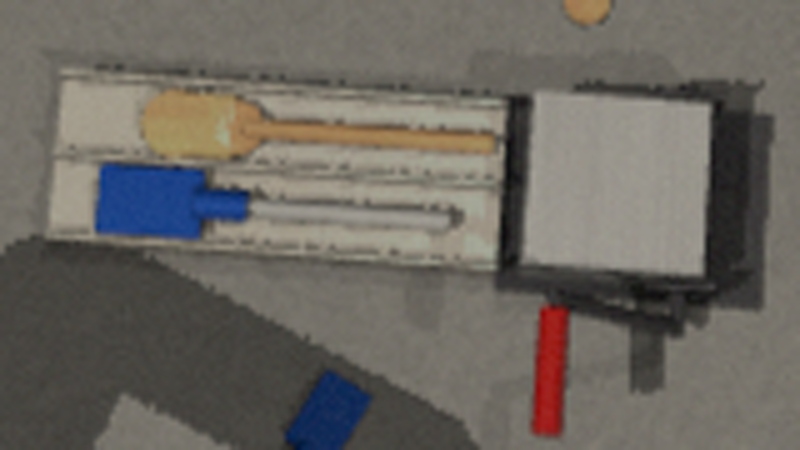

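The zoomed crop shows the tray outline corners near (217,159), (306,164.6), (304.4,199) and (215,193) in full-image pixels, with the spoon in the far lane, the spatula in the near lane, and both handles pointing at the cup. The lever bar runs from (315.5,206) to (314,231).

```bash
python3 - <<'E'
from h import *
np.set_printoptions(precision=4,suppress=True)
C=np.array([[60,70],[505,98],[497,270],[50,240]])/5+[204.6,144.6]
W=plane('top',C,.025);print(W)
yd=(W[0]-W[1]+W[3]-W[2])[:2];yaw=np.arctan2(-yd[0],yd[1]);print('yaw',yaw,'len',np.linalg.norm(yd)/2)
cy=np.array([-np.sin(yaw),np.cos(yaw)]);cx=np.array([cy[1],-cy[0]])
O1=W[:,:2].mean(0)-cy*.228
f=np.load('top0.npz');p,D=f['p'],f['d'];H=hsv(p);h,s,v=[H[...,i].astype(int) for i in range(3)]
red=blobs(((h<5)|(h>175))&(s>180)&(v>90))[2][2]
g=np.load('side0.npz');Hs=hsv(g['p']);hs,ss,vs=[Hs[...,i].astype(int) for i in range(3)]
reds=blobs(((hs<5)|(hs>175))&(ss>180)&(vs>90))[3][2]
print('bar 2view (mid of visible top)',two('top',[314.5,218.3],'side',[273,229.8]))
P=cloud('top',red,D);pts=P[:,:2];r=cv2.minAreaRect(pts.astype(np.float32)*1000);print('bar',r)
bar=np.array(r[0])/1000
print('bar axis yaw from cloud', np.linalg.eigh(np.cov(pts.T))[1][:,1])
O2=bar-cx*-.113-cy*.071
print('O from tray',O1,'from bar',O2)
for O in [O1]:
  for nm,m in [('spat',(h>108)&(h<125)&(s>150)&(v>70)),('spoon',(h>10)&(h<24)&(s>70)&(v>120))]:
    for st,c,b in blobs(m,2):
        vv,uu=np.nonzero(b);Q=plane('top',np.c_[uu,vv],.025)[:,:2]-O;L=np.c_[Q@cx,Q@cy]
        print(nm,'holder frame min',L.min(0),'max',L.max(0))
# two-view heights of heads
print(two('top',[236.8,184.8],'side',[293.2,204.1]))
Rt=Ro.from_rotvec(read_state()['orientation']).as_matrix();print(Rt)
E
```

```text
[[ 0.6404  0.1832  0.025 ]
 [ 0.6289 -0.0693  0.025 ]
 [ 0.53   -0.0662  0.025 ]
 [ 0.5422  0.1845  0.025 ]]
yaw -0.047008553970554354 len 0.25189244550812084
bar 2view (mid of visible top) (array([ 0.464 , -0.0917,  0.1025]), np.float64(0.00041100719966969697))
bar ((463.3916320800781, -91.36820220947266), (13.234977722167969, 66.65767669677734), 85.65323638916016)
bar axis yaw from cloud [-0.9985  0.0548]
O from tray [ 0.5746 -0.1697] from bar [ 0.5729 -0.1676]
spat holder frame min [-0.0417  0.2458] max [-0.0036  0.3274]
spat holder frame min [-0.1729  0.1686] max [-0.1156  0.2114]
spoon holder frame min [-0.4105  0.3294] max [-0.2379  0.4539]
spoon holder frame min [0.0028 0.1082] max [0.0409 0.3068]
(array([0.5668, 0.1233, 0.0223]), np.float64(0.0009956091634652775))
[[-0.9223  0.3864 -0.0007]
 [ 0.3864  0.9223 -0.0014]
 [ 0.0001 -0.0016 -1.    ]]
```

```bash
cat >> h.py <<'E'
O=np.array([.574,-.169]);YAW=-.048
EX=np.array([np.cos(YAW),np.sin(YAW)]);EY=np.array([-np.sin(YAW),np.cos(YAW)])
def where():
    s=read_state();R=Ro.from_rotvec(s['orientation']).as_matrix();t=s['tool_pos']+R[:,2]*.186;q=t[:2]-O
    print('t',round(s['t'],2),'tip holder',np.round([q@EX,q@EY,t[2]],4),'F',np.round(s['force'],1),'open',round(s['opening'],4))
def go(hx,hy,z,base=None):
    s=read_state();R=Ro.from_rotvec(s['orientation']).as_matrix()
    Rt=np.c_[[-EX[0],-EX[1],0],[EY[0],EY[1],0],[0,0,-1.]]
    w=np.r_[O+hx*EX+hy*EY,z+.186];print('go',(hx,hy,z),'shift',np.round(R.T@(w-s['tool_pos']),4),'turn',np.round(Ro.from_matrix(R.T@Rt).as_rotvec(),4))
E
python3 -c "
from h import *
where();go(-.0235,.36,.08);go(-.0235,.36,.019)"
```

```text
t 0.1 tip holder [-0.3766  0.7047  0.2178] F [ 1.   0.3 -1.3] open 0.0928
go (-0.0235, 0.36, 0.08) shift [-0.4496 -0.2033  0.1381] turn [-0.0016 -0.0004 -0.3488]
go (-0.0235, 0.36, 0.019) shift [-0.4497 -0.2032  0.1991] turn [-0.0016 -0.0004 -0.3488]
```

Emit:
{"method": "carry_out", "body": {
  "targets": [
    {"hand":0,"x":-0.055,"y":-0.025,"z":0.0,"az":-0.09},
    {"hand":0,"x":-0.11,"y":-0.05,"z":0.01,"az":-0.17},
    {"hand":0,"x":-0.165,"y":-0.075,"z":0.02,"az":-0.26},
    {"hand":0,"x":-0.22,"y":-0.1,"z":0.03,"az":-0.349},
    {"hand":0,"x":-0.275,"y":-0.125,"z":0.04,"az":-0.349},
    {"hand":0,"x":-0.33,"y":-0.15,"z":0.06,"az":-0.349},
    {"hand":0,"x":-0.39,"y":-0.175,"z":0.08,"az":-0.349},
    {"hand":0,"x":-0.45,"y":-0.203,"z":0.1,"az":-0.349}
  ]
}}

```text
schema error: expected keys hand, x, y, z, ax, ay, az
```

```bash
python3 -c "
from h import *
where();go(-.0235,.36,.06);go(-.0235,.36,.019)
p,d=read_camera('wrist');cv2.imwrite('pics/w1.png',p);np.savez('w1.npz',p=p,d=d);print(camera_params('wrist'))"
```

```text
t 0.1 tip holder [-0.3766  0.7047  0.2178] F [ 1.   0.3 -1.3] open 0.0928
go (-0.0235, 0.36, 0.06) shift [-0.4496 -0.2033  0.1581] turn [-0.0016 -0.0004 -0.3488]
go (-0.0235, 0.36, 0.019) shift [-0.4497 -0.2032  0.1991] turn [-0.0016 -0.0004 -0.3488]
{'fx': 334.98005862171874, 'fy': 334.98005862171874, 'cx': 281.8428589149605, 'cy': 214.36026607607093, 'position': array([0.1637417 , 0.58294084, 0.3835198 ]), 'rotation': array([-0.23763648, -0.15791992,  1.16617109])}
```

View pics/w1.png

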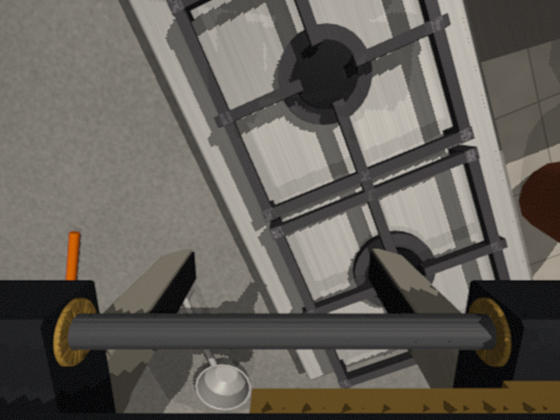

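The move was refused because every row needs all the keys. This wrist picture shows the stove and the open fingers at about (150,300) and (420,300) from the start pose. I'll resend it with full rows.

Emit:
{"method": "carry_out", "body": {
  "targets": [
    {"hand":0,"x":-0.055,"y":-0.025,"z":0.0,"ax":0,"ay":0,"az":-0.09},
    {"hand":0,"x":-0.11,"y":-0.05,"z":0.01,"ax":0,"ay":0,"az":-0.17},
    {"hand":0,"x":-0.165,"y":-0.075,"z":0.02,"ax":0,"ay":0,"az":-0.26},
    {"hand":0,"x":-0.22,"y":-0.1,"z":0.03,"ax":0,"ay":0,"az":-0.349},
    {"hand":0,"x":-0.275,"y":-0.125,"z":0.04,"ax":0,"ay":0,"az":-0.349},
    {"hand":0,"x":-0.33,"y":-0.15,"z":0.06,"ax":0,"ay":0,"az":-0.349},
    {"hand":0,"x":-0.39,"y":-0.175,"z":0.08,"ax":0,"ay":0,"az":-0.349},
    {"hand":0,"x":-0.45,"y":-0.203,"z":0.1,"ax":0,"ay":0,"az":-0.349}
  ]
}}

```text
t: 1.15
tool_pos: [0.5609, 0.2, 0.3078]
orientation: [-0.075, -3.141, -0.0]
force: [0.5, 0.2, 1.1]
opening: 0.0177
gripper_force: 0.0
```

```bash
python3 -c "
from h import *
where();go(-.0235,.36,.06);go(-.0235,.36,.019)
p,d=read_camera('wrist');cv2.imwrite('pics/w2.png',p);np.savez('w2.npz',p=p,d=d);print(camera_params('wrist'))"
```

```text
t 1.15 tip holder [-0.0308  0.368   0.1218] F [0.5 0.2 1.1] open 0.0177
go (-0.0235, 0.36, 0.06) shift [-0.0073 -0.008   0.0618] turn [ 0.0001 -0.0001  0.0002]
go (-0.0235, 0.36, 0.019) shift [-0.0073 -0.008   0.1028] turn [ 0.0001 -0.0001  0.0002]
{'fx': 334.98005862171874, 'fy': 334.98005862171874, 'cx': 281.8428589149605, 'cy': 214.36026607607093, 'position': array([0.49004277, 0.19929187, 0.28454362]), 'rotation': array([-0.21717617, -0.20233921,  1.50951487])}
```

View pics/w2.png

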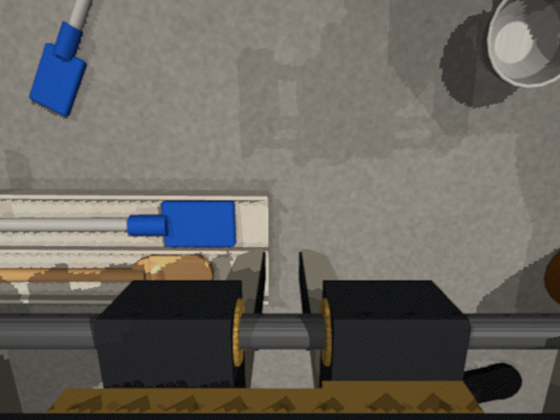

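The wrist picture shows the spatula's head at cols 163–235, rows 201–247. The tray's open end is at col 269, and the fingers are closing at about (285,280), beyond the tray's end. I'll check the lane and head positions from this view.

```bash
python3 -c "
from h import *
p=np.load('w2.npz')['p'];
def L(uv,z):
    Q=plane('wrist',uv,z)[:,:2]-O;return np.round(np.c_[Q@EX,Q@EY],4)
where()
print('spat head end',L([[235,201],[235,247]],.025),'tray end corner, divider',L([[268,196],[269,249]],.025))
print('two-view head end mid',two('wrist',[235,224],'top',[224.5,185.4]))
"
```

```text
t 1.2 tip holder [-0.0278  0.3618  0.1189] F [-1.7 -5.2 -0.3] open 0.0136
spat head end [[-0.0411  0.3257]
 [-0.0021  0.3241]] tray end corner, divider [[-4.500e-02  3.520e-01]
 [-2.000e-04  3.522e-01]]
two-view head end mid (array([0.56367885, 0.15726798, 0.03207454]), np.float64(0.003789278856350616))
```

Emit:
{"method": "carry_out", "body": {
  "targets": [
    {"hand":0,"x":0,"y":0,"z":0.03,"ax":0,"ay":0,"az":0},
    {"hand":0,"x":0,"y":0,"z":0.05,"ax":0,"ay":0,"az":0},
    {"hand":0,"x":0,"y":0,"z":0.05,"ax":0,"ay":0,"az":0},
    {"hand":0,"x":0,"y":0,"z":0.05,"ax":0,"ay":0,"az":0}
  ]
}}

```text
t: 1.7
tool_pos: [0.5599, 0.2022, 0.2594]
orientation: [0.074, 3.14, 0.0]
force: [-0.4, 0.0, -0.3]
opening: 0.0007
gripper_force: 0.0
```

```bash
python3 -c "
from h import *
where();go(-.0235,.36,.06);go(-.0235,.36,.019)"
```

```text
t 1.7 tip holder [-0.0318  0.3702  0.0734] F [-0.4  0.  -0.3] open 0.0007
go (-0.0235, 0.36, 0.06) shift [-0.0084 -0.0101  0.0134] turn [0.0002 0.0008 0.0011]
go (-0.0235, 0.36, 0.019) shift [-0.0084 -0.0101  0.0544] turn [0.0002 0.0008 0.0011]
```

Emit:
{"method": "carry_out", "body": {
  "targets": [
    {"hand":0,"x":-0.008,"y":-0.006,"z":0.02,"ax":0,"ay":0,"az":0},
    {"hand":0,"x":-0.008,"y":-0.006,"z":0.04,"ax":0,"ay":0,"az":0},
    {"hand":0,"x":-0.008,"y":-0.006,"z":0.05,"ax":0,"ay":0,"az":0},
    {"hand":0,"x":-0.008,"y":-0.006,"z":0.054,"ax":0,"ay":0,"az":0},
    {"hand":0,"x":-0.008,"y":-0.006,"z":0.054,"ax":0,"ay":0,"az":0},
    {"hand":0,"x":-0.008,"y":-0.006,"z":0.054,"ax":0,"ay":0,"az":0}
  ]
}}

```text
t: 2.45
tool_pos: [0.5679, 0.1954, 0.2053]
orientation: [0.075, 3.14, 0.0]
force: [0.2, 0.3, -0.2]
opening: 0.0007
gripper_force: 0.0
```

```bash
python3 -c "
from h import *
where();go(-.0235,.24,.019);go(-.0235,.2,.019)"
```

```text
t 2.45 tip holder [-0.0234  0.3638  0.0193] F [ 0.2  0.3 -0.2] open 0.0007
go (-0.0235, 0.24, 0.019) shift [-1.000e-04 -1.237e-01  3.000e-04] turn [0.0003 0.0011 0.0003]
go (-0.0235, 0.2, 0.019) shift [-1.000e-04 -1.637e-01  2.000e-04] turn [0.0003 0.0011 0.0003]
```

Emit:
{"method": "carry_out", "body": {
  "targets": [
    {"hand":0,"x":0,"y":-0.01,"z":0,"ax":0,"ay":0,"az":0},
    {"hand":0,"x":0,"y":-0.022,"z":0,"ax":0,"ay":0,"az":0},
    {"hand":0,"x":0,"y":-0.034,"z":0,"ax":0,"ay":0,"az":0},
    {"hand":0,"x":0,"y":-0.046,"z":0,"ax":0,"ay":0,"az":0},
    {"hand":0,"x":0,"y":-0.058,"z":0,"ax":0,"ay":0,"az":0},
    {"hand":0,"x":0,"y":-0.07,"z":0,"ax":0,"ay":0,"az":0},
    {"hand":0,"x":0,"y":-0.08,"z":0,"ax":0,"ay":0,"az":0},
    {"hand":0,"x":0,"y":-0.088,"z":0,"ax":0,"ay":0,"az":0}
  ]
}}

```text
t: 3.45
tool_pos: [0.5634, 0.1068, 0.2048]
orientation: [0.075, 3.14, 0.0]
force: [-0.1, 2.5, 1.8]
opening: 0.0006
gripper_force: 1.6
```

```bash
python3 -c "
from h import *
where()
p,d=read_camera('wrist');cv2.imwrite('pics/w3.png',p);np.savez('w3.npz',p=p,d=d)"
```

```text
t 3.45 tip holder [-0.0237  0.275   0.0188] F [-0.1  2.5  1.8] open 0.0006
```

View pics/w3.png

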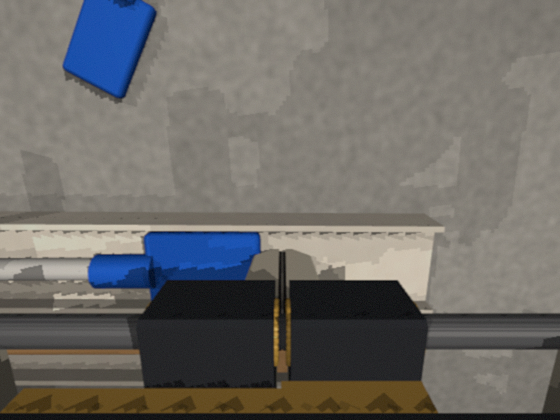

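The wrist picture shows the closed fingers (around 285,270) pushing the square head end at col 261, straight in the lane. I'll continue.

Emit:
{"method": "carry_out", "body": {
  "targets": [
    {"hand":0,"x":0,"y":-0.01,"z":0,"ax":0,"ay":0,"az":0},
    {"hand":0,"x":0,"y":-0.02,"z":0,"ax":0,"ay":0,"az":0},
    {"hand":0,"x":0,"y":-0.03,"z":0,"ax":0,"ay":0,"az":0},
    {"hand":0,"x":0,"y":-0.038,"z":0,"ax":0,"ay":0,"az":0},
    {"hand":0,"x":0,"y":-0.044,"z":0,"ax":0,"ay":0,"az":0},
    {"hand":0,"x":0,"y":-0.05,"z":0,"ax":0,"ay":0,"az":0},
    {"hand":0,"x":0,"y":-0.054,"z":0,"ax":0,"ay":0,"az":0},
    {"hand":0,"x":0,"y":-0.056,"z":0,"ax":0,"ay":0,"az":0}
  ]
}}

```text
t: 4.5
tool_pos: [0.5607, 0.0513, 0.2046]
orientation: [0.075, 3.141, 0.0]
force: [-0.0, 2.5, 2.9]
opening: 0.0004
gripper_force: 2.3
```

Emit:
{"method": "carry_out", "body": {
  "targets": [
    {"hand":0,"x":0,"y":-0.002,"z":0,"ax":0,"ay":0,"az":0},
    {"hand":0,"x":0,"y":-0.004,"z":0,"ax":0,"ay":0,"az":0}
  ]
}}

```text
t: 4.75
tool_pos: [0.5605, 0.0475, 0.2046]
orientation: [0.075, 3.141, 0.0]
force: [-0.1, 3.3, 4.0]
opening: 0.0004
gripper_force: 2.4
```

```bash
python3 -c "
from h import *
where()"
```

```text
t 4.75 tip holder [-0.0239  0.2156  0.0186] F [-0.1  3.3  4. ] open 0.0004
```

Emit:
{"method": "carry_out", "body": {
  "targets": [
    {"hand":0,"x":0,"y":-0.002,"z":0,"ax":0,"ay":0,"az":0},
    {"hand":0,"x":0,"y":-0.004,"z":0,"ax":0,"ay":0,"az":0},
    {"hand":0,"x":0,"y":-0.004,"z":0,"ax":0,"ay":0,"az":0}
  ]
}}

```text
t: 5.12
tool_pos: [0.5603, 0.0433, 0.2046]
orientation: [-0.075, -3.141, 0.0]
force: [0.1, 1.0, 3.4]
opening: 0.0008
gripper_force: 2.1
```

Emit:
{"method": "carry_out", "body": {
  "targets": [
    {"hand":0,"x":0,"y":-0.0015,"z":0,"ax":0,"ay":0,"az":0},
    {"hand":0,"x":0,"y":-0.003,"z":0,"ax":0,"ay":0,"az":0},
    {"hand":0,"x":0,"y":-0.003,"z":0,"ax":0,"ay":0,"az":0}
  ]
}}

```text
t: 5.5
tool_pos: [0.5601, 0.0403, 0.2046]
orientation: [-0.075, -3.141, 0.0]
force: [0.1, 2.5, 4.0]
opening: 0.0007
gripper_force: 2.3
```

```bash
python3 -c "
from h import *
where()"
```

```text
t 5.5 tip holder [-0.0239  0.2084  0.0186] F [0.1 2.5 4. ] open 0.0007
```

Emit:
{"method": "carry_out", "body": {
  "targets": [
    {"hand":0,"x":0,"y":-0.0015,"z":0,"ax":0,"ay":0,"az":0},
    {"hand":0,"x":0,"y":-0.003,"z":0,"ax":0,"ay":0,"az":0},
    {"hand":0,"x":0,"y":-0.003,"z":0,"ax":0,"ay":0,"az":0}
  ]
}}

```text
t: 5.88
tool_pos: [0.56, 0.0373, 0.2046]
orientation: [0.075, 3.141, -0.0]
force: [0.2, 2.5, 4.3]
opening: 0.0008
gripper_force: 2.3
```

```bash
python3 -c "
from h import *
where()
for n in ['wrist','top']:
    p,d=read_camera(n);H=hsv(p).astype(int);h,s,v=H[...,0],H[...,1],H[...,2]
    for st,c,b in blobs((h>108)&(h<125)&(s>150)&(v>60),3):
        vv,uu=np.nonzero(b);Q=plane(n,np.c_[uu,vv],.025)[:,:2]-O;print(n,st,(Q@EX).min(),(Q@EX).max(),(Q@EY).min(),(Q@EY).max())
"
```

```text
t 5.88 tip holder [-0.0239  0.2054  0.0186] F [0.2 2.5 4.3] open 0.0008
wrist [  88  232  172   68 6223] -0.044548579987272845 -0.00717391510119041 0.10559238441962193 0.19526415983187617
wrist [ 205    0   95   98 5683] -0.14682569656783354 -0.10839467436236055 0.17298129976004264 0.21403887971645383
```

Emit:
{"method": "carry_out", "body": {
  "targets": [
    {"hand":0,"x":0,"y":-0.0015,"z":0,"ax":0,"ay":0,"az":0},
    {"hand":0,"x":0,"y":-0.003,"z":0,"ax":0,"ay":0,"az":0},
    {"hand":0,"x":0,"y":-0.003,"z":0,"ax":0,"ay":0,"az":0}
  ]
}}

```text
t: 6.35
tool_pos: [0.5599, 0.0355, 0.2047]
orientation: [0.075, 3.14, 0.004]
force: [1.9, 9.9, 4.2]
opening: 0.0004
gripper_force: 5.0
```

Emit:
{"method": "carry_out", "body": {
  "targets": [
    {"hand":0,"x":0,"y":-0.001,"z":0,"ax":0,"ay":0,"az":0},
    {"hand":0,"x":0,"y":-0.002,"z":0,"ax":0,"ay":0,"az":0},
    {"hand":0,"x":0,"y":-0.002,"z":0,"ax":0,"ay":0,"az":0}
  ]
}}

```text
t: 6.72
tool_pos: [0.5598, 0.0347, 0.2047]
orientation: [0.074, 3.14, 0.007]
force: [1.1, 17.6, 4.5]
opening: 0.0005
gripper_force: 7.6
```

The force has jumped to 10–18 N, so the spatula is home. Next I'll back off, lift, and cross to the spoon lane.

Emit:
{"method": "carry_out", "body": {
  "targets": [
    {"hand":0,"x":0,"y":0.015,"z":0,"ax":0,"ay":0,"az":0},
    {"hand":0,"x":0,"y":0.03,"z":-0.02,"ax":0,"ay":0,"az":0},
    {"hand":0,"x":0,"y":0.05,"z":-0.06,"ax":0,"ay":0,"az":0},
    {"hand":0,"x":-0.02,"y":0.09,"z":-0.06,"ax":0,"ay":0,"az":0},
    {"hand":0,"x":-0.047,"y":0.13,"z":-0.06,"ax":0,"ay":0,"az":0},
    {"hand":0,"x":-0.047,"y":0.15,"z":-0.06,"ax":0,"ay":0,"az":0},
    {"hand":0,"x":-0.047,"y":0.15,"z":-0.06,"ax":0,"ay":0,"az":0},
    {"hand":0,"x":-0.047,"y":0.15,"z":-0.06,"ax":0,"ay":0,"az":0}
  ]
}}

```text
t: 7.72
tool_pos: [0.6132, 0.1791, 0.2639]
orientation: [-0.075, -3.139, 0.002]
force: [0.7, -0.6, -0.6]
opening: 0.0003
gripper_force: 0.0
```

```bash
python3 -c "
from h import *
where();go(.0235,.347,.0185)
p,d=read_camera('top');cv2.imwrite('pics/t2.png',cv2.resize(p[145:235,205:365],None,fx=5,fy=5))"
```

```text
t 7.72 tip holder [0.0222 0.3494 0.0779] F [ 0.7 -0.6 -0.6] open 0.0003
go (0.0235, 0.347, 0.0185) shift [-0.0011 -0.0025  0.0594] turn [-0.0011 -0.0014  0.    ]
```

View pics/t2.png

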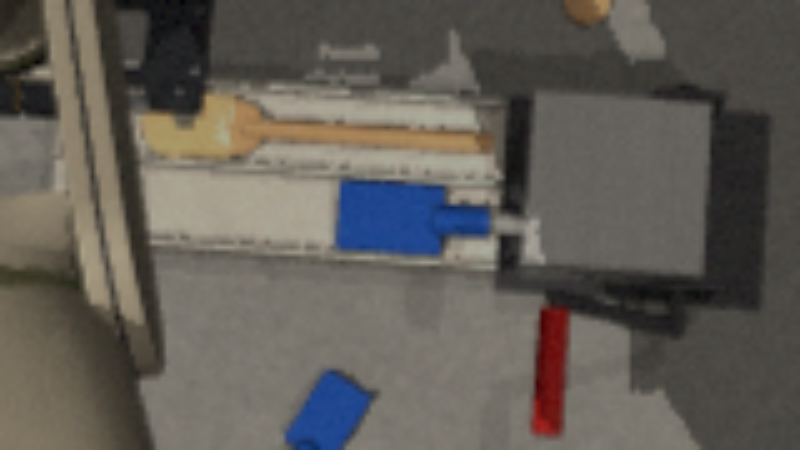

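The crop shows the spatula pushed in, with its head at (390,215) and handle inside the cup, and the spoon unmoved with its head at (200,125). Now I'll descend behind the spoon and push.

Emit:
{"method": "carry_out", "body": {
  "targets": [
    {"hand":0,"x":-0.001,"y":-0.001,"z":0.02,"ax":0,"ay":0,"az":0},
    {"hand":0,"x":-0.001,"y":-0.001,"z":0.04,"ax":0,"ay":0,"az":0},
    {"hand":0,"x":-0.001,"y":-0.001,"z":0.055,"ax":0,"ay":0,"az":0},
    {"hand":0,"x":-0.001,"y":-0.001,"z":0.06,"ax":0,"ay":0,"az":0},
    {"hand":0,"x":-0.001,"y":-0.001,"z":0.06,"ax":0,"ay":0,"az":0},
    {"hand":0,"x":-0.001,"y":-0.001,"z":0.06,"ax":0,"ay":0,"az":0}
  ]
}}

```text
t: 8.52
tool_pos: [0.6152, 0.1792, 0.2054]
orientation: [0.075, 3.139, 0.0]
force: [0.6, 0.3, -0.6]
opening: 0.0003
gripper_force: 0.0
```

Emit:
{"method": "carry_out", "body": {
  "targets": [
    {"hand":0,"x":0,"y":-0.012,"z":0,"ax":0,"ay":0,"az":0},
    {"hand":0,"x":0,"y":-0.024,"z":0,"ax":0,"ay":0,"az":0},
    {"hand":0,"x":0,"y":-0.036,"z":0,"ax":0,"ay":0,"az":0},
    {"hand":0,"x":0,"y":-0.048,"z":0,"ax":0,"ay":0,"az":0},
    {"hand":0,"x":0,"y":-0.06,"z":0,"ax":0,"ay":0,"az":0},
    {"hand":0,"x":0,"y":-0.072,"z":0,"ax":0,"ay":0,"az":0},
    {"hand":0,"x":0,"y":-0.084,"z":0,"ax":0,"ay":0,"az":0},
    {"hand":0,"x":0,"y":-0.09,"z":0,"ax":0,"ay":0,"az":0}
  ]
}}

```text
t: 9.52
tool_pos: [0.6105, 0.0883, 0.2046]
orientation: [0.076, 3.141, -0.0]
force: [1.7, 0.6, 1.3]
opening: 0.0008
gripper_force: 0.9
```

```bash
python3 -c "
from h import *
where();go(.0235,.212,.018)
p,d=read_camera('wrist');cv2.imwrite('pics/w4.png',p)"
```

```text
t 9.53 tip holder [0.0241 0.2587 0.0186] F [1.7 0.6 1.3] open 0.0008
go (0.0235, 0.212, 0.018) shift [ 0.0006 -0.0467  0.0006] turn [-0.      0.     -0.0003]
```

View pics/w4.png

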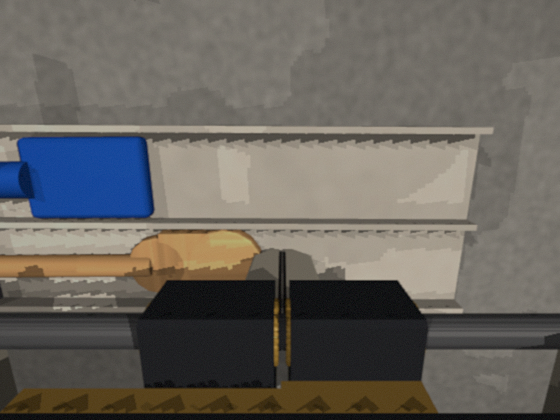

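The wrist picture shows the fingers pushing the spoon's round end at (262,260), with the spoon straight in its lane. I'll continue to the stop.

Emit:
{"method": "carry_out", "body": {
  "targets": [
    {"hand":0,"x":0,"y":-0.01,"z":0,"ax":0,"ay":0,"az":0},
    {"hand":0,"x":0,"y":-0.02,"z":0,"ax":0,"ay":0,"az":0},
    {"hand":0,"x":0,"y":-0.028,"z":0,"ax":0,"ay":0,"az":0},
    {"hand":0,"x":0,"y":-0.036,"z":0,"ax":0,"ay":0,"az":0},
    {"hand":0,"x":0,"y":-0.042,"z":0,"ax":0,"ay":0,"az":0},
    {"hand":0,"x":0,"y":-0.046,"z":0,"ax":0,"ay":0,"az":0},
    {"hand":0,"x":0,"y":-0.048,"z":0,"ax":0,"ay":0,"az":0},
    {"hand":0,"x":0,"y":-0.05,"z":0,"ax":0,"ay":0,"az":0}
  ]
}}

```text
t: 10.58
tool_pos: [0.6082, 0.0392, 0.2046]
orientation: [0.075, 3.141, 0.0]
force: [-0.8, 1.2, 0.1]
opening: 0.0005
gripper_force: 0.8
```

Emit:
{"method": "carry_out", "body": {
  "targets": [
    {"hand":0,"x":0,"y":-0.0015,"z":0,"ax":0,"ay":0,"az":0},
    {"hand":0,"x":0,"y":-0.003,"z":0,"ax":0,"ay":0,"az":0},
    {"hand":0,"x":0,"y":-0.003,"z":0,"ax":0,"ay":0,"az":0}
  ]
}}

```text
t: 10.95
tool_pos: [0.608, 0.0361, 0.2046]
orientation: [-0.075, -3.141, 0.0]
force: [1.0, -0.1, 1.3]
opening: 0.0005
gripper_force: 0.5
```

Emit:
{"method": "carry_out", "body": {
  "targets": [
    {"hand":0,"x":0,"y":-0.001,"z":0,"ax":0,"ay":0,"az":0},
    {"hand":0,"x":0,"y":-0.002,"z":0,"ax":0,"ay":0,"az":0},
    {"hand":0,"x":0,"y":-0.002,"z":0,"ax":0,"ay":0,"az":0}
  ]
}}

```text
t: 11.32
tool_pos: [0.6079, 0.0341, 0.2046]
orientation: [0.075, 3.141, -0.0]
force: [0.4, 0.4, 0.8]
opening: 0.0005
gripper_force: 0.5
```

```bash
python3 -c "
from h import *
where()"
```

```text
t 11.32 tip holder [0.0241 0.2045 0.0186] F [0.4 0.4 0.8] open 0.0005
```

Emit:
{"method": "carry_out", "body": {
  "targets": [
    {"hand":0,"x":0,"y":-0.001,"z":0,"ax":0,"ay":0,"az":0},
    {"hand":0,"x":0,"y":-0.002,"z":0,"ax":0,"ay":0,"az":0},
    {"hand":0,"x":0,"y":-0.002,"z":0,"ax":0,"ay":0,"az":0}
  ]
}}

```text
t: 11.7
tool_pos: [0.6078, 0.0323, 0.2046]
orientation: [0.075, 3.141, 0.001]
force: [0.2, 2.0, 0.3]
opening: 0.0003
gripper_force: 1.2
```

Emit:
{"method": "carry_out", "body": {
  "targets": [
    {"hand":0,"x":0,"y":-0.001,"z":0,"ax":0,"ay":0,"az":0},
    {"hand":0,"x":0,"y":-0.002,"z":0,"ax":0,"ay":0,"az":0},
    {"hand":0,"x":0,"y":-0.002,"z":0,"ax":0,"ay":0,"az":0}
  ]
}}

```text
t: 12.08
tool_pos: [0.6077, 0.0314, 0.2046]
orientation: [0.075, 3.141, 0.004]
force: [0.4, 8.0, 0.9]
opening: 0.0002
gripper_force: 3.4
```

Emit:
{"method": "carry_out", "body": {
  "targets": [
    {"hand":0,"x":0,"y":-0.001,"z":0,"ax":0,"ay":0,"az":0},
    {"hand":0,"x":0,"y":-0.002,"z":0,"ax":0,"ay":0,"az":0},
    {"hand":0,"x":0,"y":-0.002,"z":0,"ax":0,"ay":0,"az":0}
  ]
}}

```text
t: 12.45
tool_pos: [0.6076, 0.0305, 0.2047]
orientation: [0.074, 3.14, 0.007]
force: [2.2, 15.7, 1.0]
opening: 0.0004
gripper_force: 5.7
```

```bash
python3 -c "
from h import *
where();go(-.12,.115,.17);go(-.12,.115,.085)"
```

```text
t 12.45 tip holder [0.0241 0.2017 0.0187] F [ 2.2 15.7  1. ] open 0.0004
go (-0.12, 0.115, 0.17) shift [ 0.1441 -0.0851 -0.1517] turn [0.0043 0.0002 0.0009]
go (-0.12, 0.115, 0.085) shift [ 0.1441 -0.0855 -0.0667] turn [0.0043 0.0002 0.0009]
```

Both are home. Now I'll move to the lever bar.

Emit:
{"method": "carry_out", "body": {
  "targets": [
    {"hand":0,"x":0,"y":0.015,"z":0,"ax":0,"ay":0,"az":0},
    {"hand":0,"x":0,"y":0.025,"z":-0.04,"ax":0,"ay":0,"az":0},
    {"hand":0,"x":0.02,"y":0.01,"z":-0.09,"ax":0,"ay":0,"az":0},
    {"hand":0,"x":0.06,"y":-0.02,"z":-0.13,"ax":0,"ay":0,"az":0},
    {"hand":0,"x":0.1,"y":-0.05,"z":-0.15,"ax":0,"ay":0,"az":0},
    {"hand":0,"x":0.148,"y":-0.08,"z":-0.15,"ax":0,"ay":0,"az":0},
    {"hand":0,"x":0.148,"y":-0.08,"z":-0.15,"ax":0,"ay":0,"az":0},
    {"hand":0,"x":0.148,"y":-0.08,"z":-0.15,"ax":0,"ay":0,"az":0}
  ]
}}

```text
t: 13.45
tool_pos: [0.4562, -0.0447, 0.355]
orientation: [0.076, 3.139, -0.001]
force: [1.2, -1.1, 0.6]
opening: 0.0004
gripper_force: 0.0
```

```bash
python3 -c "
from h import *
where();go(-.125,.115,.08)
p,d=read_camera('wrist');cv2.imwrite('pics/w5.png',p)
p,d=read_camera('top');H=hsv(p).astype(int);h,s,v=H[...,0],H[...,1],H[...,2]
for st,c,b in blobs((h>10)&(h<24)&(s>70)&(v>90),4)+blobs((h>108)&(h<125)&(s>150)&(v>70)): print(st,c)"
```

```text
t 13.45 tip holder [-0.1234  0.1184  0.169 ] F [ 1.2 -1.1  0.6] open 0.0004
go (-0.125, 0.115, 0.08) shift [ 0.0015 -0.0034  0.089 ] turn [-0.0005  0.0012 -0.0006]
[221  94  34  33 872] [237.92316514 110.1662844 ]
[165 259  52  64 541] [195.74676525 282.78373383]
[315 104  12  46 220] [320.15       132.40454545]
[343  69  12  15 109] [347.74311927  77.14678899]
[264 223  15  19 140] [270.52142857 229.68571429]
```

View pics/w5.png

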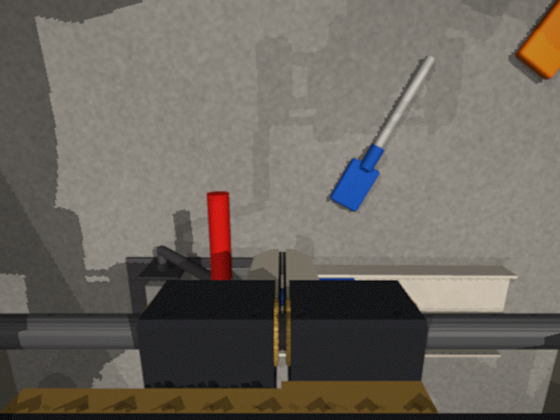

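The picture shows the bar at cols 208–231, left of (−y from) the closed fingers at col 285, with clear air on its tray side. Next I'll descend there and then follow the arc.

Emit:
{"method": "carry_out", "body": {
  "targets": [
    {"hand":0,"x":0.001,"y":0,"z":0.03,"ax":0,"ay":0,"az":0},
    {"hand":0,"x":0.001,"y":0,"z":0.06,"ax":0,"ay":0,"az":0},
    {"hand":0,"x":0.001,"y":0,"z":0.085,"ax":0,"ay":0,"az":0},
    {"hand":0,"x":0.001,"y":0,"z":0.089,"ax":0,"ay":0,"az":0},
    {"hand":0,"x":0.001,"y":0,"z":0.089,"ax":0,"ay":0,"az":0},
    {"hand":0,"x":0.001,"y":0,"z":0.089,"ax":0,"ay":0,"az":0}
  ]
}}

```text
t: 14.3
tool_pos: [0.4558, -0.0446, 0.2669]
orientation: [0.075, 3.139, -0.001]
force: [-0.2, -0.3, -0.0]
opening: 0.0005
gripper_force: 0.0
```

Emit:
{"method": "carry_out", "body": {
  "targets": [
    {"hand":0,"x":0,"y":-0.008,"z":0,"ax":0,"ay":0,"az":0},
    {"hand":0,"x":0,"y":-0.016,"z":0,"ax":0,"ay":0,"az":0},
    {"hand":0,"x":0,"y":-0.02,"z":0,"ax":0,"ay":0,"az":0},
    {"hand":0,"x":0,"y":-0.02,"z":0,"ax":0,"ay":0,"az":0}
  ]
}}

```text
t: 14.8
tool_pos: [0.454, -0.0651, 0.2657]
orientation: [0.077, 3.141, -0.0]
force: [0.4, 0.1, -0.4]
opening: 0.0007
gripper_force: 0.0
```

```bash
python3 -c "
from h import *
where()
for a in [45,55,65,75,85,95,105,115,125,135]:
    print(a,np.round([100*np.cos(np.radians(a))-70.7,100*np.sin(np.radians(a))-70.7],0))"
```

```text
t 14.8 tip holder [-0.1249  0.098   0.0797] F [ 0.4  0.1 -0.4] open 0.0007
45 [0. 0.]
55 [-13.  11.]
65 [-28.  20.]
75 [-45.  26.]
85 [-62.  29.]
95 [-79.  29.]
105 [-97.  26.]
115 [-113.   20.]
125 [-128.   11.]
135 [-141.    0.]
```

Emit:
{"method": "carry_out", "body": {
  "targets": [
    {"hand":0,"x":0,"y":-0.004,"z":0,"ax":0,"ay":0,"az":0},
    {"hand":0,"x":0,"y":-0.01,"z":-0.005,"ax":0,"ay":0,"az":0},
    {"hand":0,"x":0,"y":-0.017,"z":-0.011,"ax":0,"ay":0,"az":0},
    {"hand":0,"x":0,"y":-0.025,"z":-0.016,"ax":0,"ay":0,"az":0},
    {"hand":0,"x":0,"y":-0.032,"z":-0.02,"ax":0,"ay":0,"az":0}
  ]
}}

```text
t: 15.42
tool_pos: [0.4523, -0.0969, 0.2859]
orientation: [-0.075, -3.14, -0.001]
force: [-0.2, 4.7, -0.8]
opening: 0.0004
gripper_force: 2.2
```

```bash
python3 -c "
from h import *
where()
p,d=read_camera('side');cv2.imwrite('pics/s2.png',cv2.resize(p[140:300,200:400],None,fx=3,fy=3))"
```

```text
t 15.43 tip holder [-0.1251  0.0663  0.0999] F [-0.2  4.7 -0.8] open 0.0004
```

View pics/s2.png

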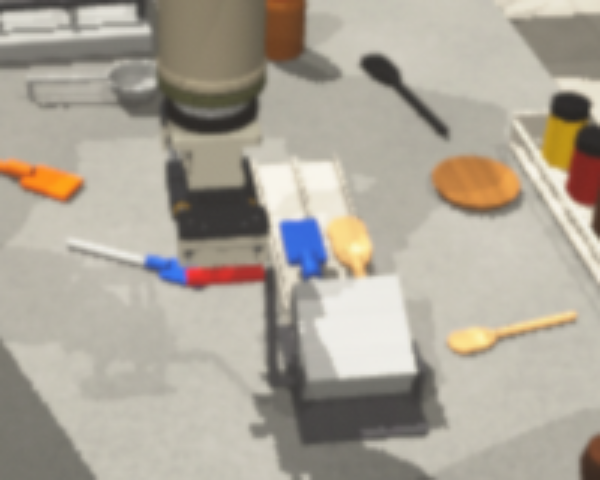

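The side crop shows the cup beginning to tilt with both heads raised, at (303,240) and (350,240), and the gripper pushing the red bar at (225,275). I'll continue along the arc.

Emit:
{"method": "carry_out", "body": {
  "targets": [
    {"hand":0,"x":0,"y":-0.008,"z":-0.003,"ax":0,"ay":0,"az":0},
    {"hand":0,"x":0,"y":-0.016,"z":-0.006,"ax":0,"ay":0,"az":0},
    {"hand":0,"x":0,"y":-0.024,"z":-0.008,"ax":0,"ay":0,"az":0},
    {"hand":0,"x":0,"y":-0.032,"z":-0.009,"ax":0,"ay":0,"az":0},
    {"hand":0,"x":0,"y":-0.04,"z":-0.009,"ax":0,"ay":0,"az":0},
    {"hand":0,"x":0,"y":-0.048,"z":-0.009,"ax":0,"ay":0,"az":0},
    {"hand":0,"x":0,"y":-0.056,"z":-0.008,"ax":0,"ay":0,"az":0},
    {"hand":0,"x":0,"y":-0.064,"z":-0.007,"ax":0,"ay":0,"az":0}
  ]
}}

```text
t: 16.48
tool_pos: [0.4492, -0.1611, 0.2923]
orientation: [-0.075, -3.14, -0.0]
force: [-2.2, 2.7, -0.8]
opening: 0.0006
gripper_force: 1.5
```

```bash
python3 -c "
from h import *
where()"
```

```text
t 16.48 tip holder [-0.1251  0.002   0.1063] F [-2.2  2.7 -0.8] open 0.0006
```

Emit:
{"method": "carry_out", "body": {
  "targets": [
    {"hand":0,"x":0,"y":-0.008,"z":0.002,"ax":0,"ay":0,"az":0},
    {"hand":0,"x":0,"y":-0.015,"z":0.005,"ax":0,"ay":0,"az":0},
    {"hand":0,"x":0,"y":-0.021,"z":0.008,"ax":0,"ay":0,"az":0},
    {"hand":0,"x":0,"y":-0.027,"z":0.011,"ax":0,"ay":0,"az":0},
    {"hand":0,"x":0,"y":-0.033,"z":0.014,"ax":0,"ay":0,"az":0},
    {"hand":0,"x":0,"y":-0.038,"z":0.018,"ax":0,"ay":0,"az":0},
    {"hand":0,"x":0,"y":-0.043,"z":0.022,"ax":0,"ay":0,"az":0},
    {"hand":0,"x":0,"y":-0.045,"z":0.023,"ax":0,"ay":0,"az":0}
  ]
}}

```text
t: 17.48
tool_pos: [0.4473, -0.2057, 0.2693]
orientation: [0.075, 3.141, 0.0]
force: [-0.6, 2.0, 0.2]
opening: 0.0003
gripper_force: 1.0
```

Emit:
{"method": "carry_out", "body": {
  "targets": [
    {"hand":0,"x":0,"y":-0.002,"z":0.002,"ax":0,"ay":0,"az":0},
    {"hand":0,"x":0,"y":-0.004,"z":0.003,"ax":0,"ay":0,"az":0},
    {"hand":0,"x":0,"y":-0.004,"z":0.003,"ax":0,"ay":0,"az":0}
  ]
}}

```text
t: 17.85
tool_pos: [0.4471, -0.209, 0.2664]
orientation: [-0.075, -3.141, -0.002]
force: [-1.2, 3.6, -0.2]
opening: 0.0006
gripper_force: 2.4
```

Emit:
{"method": "carry_out", "body": {
  "targets": [
    {"hand":0,"x":0,"y":-0.001,"z":0.001,"ax":0,"ay":0,"az":0},
    {"hand":0,"x":0,"y":-0.003,"z":0.002,"ax":0,"ay":0,"az":0},
    {"hand":0,"x":0,"y":-0.003,"z":0.002,"ax":0,"ay":0,"az":0}
  ]
}}

```text
t: 18.23
tool_pos: [0.4471, -0.2101, 0.2638]
orientation: [-0.074, -3.14, -0.009]
force: [3.5, 16.4, 1.3]
opening: 0.0005
gripper_force: 8.7
```

```bash
python3 -c "
from h import *
where()
p,d=read_camera('side');cv2.imwrite('pics/s3.png',cv2.resize(p[140:300,200:400],None,fx=3,fy=3))"
```

```text
t 18.23 tip holder [-0.1249 -0.046   0.0778] F [ 3.5 16.4  1.3] open 0.0005
```

View pics/s3.png

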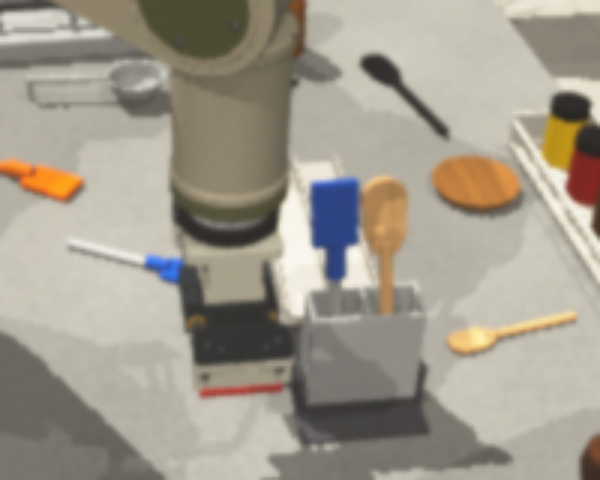

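The side crop shows the cup standing upright against its stop (force rose to 16 N) with both tools standing in it, heads at (335,215) and (385,220). Now I'll retreat.

Emit:
{"method": "carry_out", "body": {
  "targets": [
    {"hand":0,"x":0,"y":0.004,"z":0,"ax":0,"ay":0,"az":0},
    {"hand":0,"x":0,"y":0.012,"z":0,"ax":0,"ay":0,"az":0},
    {"hand":0,"x":0.01,"y":0.03,"z":0,"ax":0,"ay":0,"az":0},
    {"hand":0,"x":0.03,"y":0.05,"z":-0.02,"ax":0,"ay":0,"az":0},
    {"hand":0,"x":0.06,"y":0.07,"z":-0.06,"ax":0,"ay":0,"az":0},
    {"hand":0,"x":0.06,"y":0.09,"z":-0.11,"ax":0,"ay":0,"az":0},
    {"hand":0,"x":0.06,"y":0.1,"z":-0.15,"ax":0,"ay":0,"az":0},
    {"hand":0,"x":0.06,"y":0.1,"z":-0.15,"ax":0,"ay":0,"az":0}
  ]
}}

```text
t: 19.27
tool_pos: [0.3926, -0.1094, 0.419]
orientation: [0.074, 3.133, -0.005]
force: [0.3, -0.2, -0.2]
opening: 0.0002
gripper_force: 0.0
```

Emit:
{"method": "carry_out", "body": {
  "targets": [
    {"hand":0,"x":0,"y":0,"z":0,"ax":0,"ay":0,"az":0},
    {"hand":0,"x":0,"y":0,"z":0,"ax":0,"ay":0,"az":0},
    {"hand":0,"x":0,"y":0,"z":0,"ax":0,"ay":0,"az":0},
    {"hand":0,"x":0,"y":0,"z":0,"ax":0,"ay":0,"az":0}
  ]
}}

```text
t: 19.77
tool_pos: [0.3917, -0.1098, 0.4139]
orientation: [-0.076, -3.139, -0.001]
force: [-0.3, 0.6, 0.6]
opening: -0.0001
gripper_force: 0.0
```

```bash
python3 - <<'E'
from h import *
where()
for n in ['side','top']:
    p,d=read_camera(n);H=hsv(p).astype(int);h,s,v=H[...,0],H[...,1],H[...,2]
    for k,m in [('red',((h<5)|(h>175))&(s>150)&(v>60)),('blue',(h>105)&(h<128)&(s>130)&(v>50)),('wood',(h>8)&(h<24)&(s>70)&(v>80))]:
        for st,c,b in blobs(m,5):
            P=cloud(n,b,d)
            if len(P)==0: continue
            q=P[:,:2]-O;L=np.c_[q@EX,q@EY,P[:,2]];print(n,k,st[4],'med',np.round(np.median(L,0),3),'z3-97',np.round(np.percentile(L[:,2],[3,97]),3))
E
```

```text
t 19.77 tip holder [-0.1852  0.0505  0.2279] F [-0.3  0.6  0.6] open -0.0001
side red 696 med [ 0.078 -0.31   0.106] z3-97 [0.095 0.109]
side red 154 med [0.304 0.249 0.048] z3-97 [0.022 0.075]
side red 138 med [-0.115 -0.076  0.107] z3-97 [0.102 0.111]
side red 113 med [0.031 0.629 0.106] z3-97 [0.094 0.109]
side blue 359 med [-0.025  0.026  0.189] z3-97 [0.147 0.217]
side blue 122 med [-0.139  0.187  0.009] z3-97 [0.005 0.015]
side wood 951 med [ 0.062 -0.33   0.052] z3-97 [0.003 0.085]
side wood 515 med [ 0.314 -0.008  0.049] z3-97 [0.017 0.077]
side wood 445 med [0.017 0.025 0.179] z3-97 [0.105 0.215]
side wood 445 med [0.204 0.308 0.01 ] z3-97 [0.002 0.016]
side wood 368 med [-0.296  0.378  0.01 ] z3-97 [-0.001  0.018]
top red 390 med [ 0.079 -0.304  0.106] z3-97 [0.099 0.111]
top red 382 med [0.03  0.643 0.105] z3-97 [0.098 0.11 ]
top red 56 med [0.293 0.274 0.047] z3-97 [0.019 0.072]
top blue 207 med [-0.139  0.192  0.008] z3-97 [0.002 0.016]
top blue 122 med [-0.025  0.031  0.21 ] z3-97 [0.145 0.221]
top wood 883 med [0.204 0.308 0.008] z3-97 [0.001 0.016]
top wood 590 med [-0.289  0.377  0.011] z3-97 [-0.001  0.019]
top wood 222 med [0.14  0.067 0.007] z3-97 [0.    0.013]
top wood 122 med [ 0.308 -0.003  0.041] z3-97 [0.013 0.072]
top wood 89 med [0.29  0.34  0.042] z3-97 [0.012 0.07 ]
```

```bash
python3 -c "
from plant import robot
print(robot.close_job())"
```

```text
the job is handed in; nothing more can be done
None
```

I handed the job in: the cup stands upright at its stop with the bamboo spoon and blue spatula standing handle-down in it, and the arm went nowhere near the jars, strainer or mill; no verdict came back from the hand-in.

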